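# Open the board tote and hold its gate wide

### The arm

A 6-joint arm with a two-finger parallel gripper is mounted at the origin on the work surface. World frame = base frame: x ahead of the robot, y to its left, z up, the work surface at z = 0. Lengths are in m, angles in rad, forces in N, time in s.
With the tool pointing down it reaches from about 0.275 to 0.975 m from the base axis. Payload 8.4 kg.
Tool frame: the origin (TCP) lies midway between the tips of the shut fingers; the grasp point (between the pads) lies 19 mm behind it; z points along the fingers, y is the line along which they close (so a half turn about z gives the same grasp; the last joint's range is limited). The gripper opens to 92 mm and grips with 3 to 60 N. Pads are 20 mm wide; open, the fingers measure 128 mm over their backs; the gripper's body (75 mm by 189 mm) begins 69 mm behind the grasp point.
Start: joints at [1.34, 0.353, 1.633, -0, 1.155, -0.002], TCP at [0.142, 0.609, 0.215] pointing down, gripper open.
Joint ranges: [-2.63, 2.63], [-0.92, 2.1], [0.06, 2.66], [-1.3, 4.44], [0, 2.69], [-3.02, 3.02]. Speed limits (rad/s): [2.22, 2.22, 2.79, 3.14, 3.14, 3.14].

### API

Orientations are given as a unit quaternion [w, x, y, z].
In Python, from plant import arm gives the robot as it stands.
- The arm moves only by the shell command python3 -m crank 'ROWS' [FORCE]. ROWS is JSON, a list that holds one entry, the list of rows, each a list of 5 numbers: the shift along the tool's x, y, z in m, then the turn about the tool's z in rad, then the finger opening in m, from 0 to 0.0919. A call has exactly 5 rows; each row shifts and turns the commanded pose from where the row before left it, along the tool's axes as they then stand; what a row does not reach is not made up. A row lasts 1/8 s, in which the tool goes at most 62.5 mm and 10.7 degrees, less where a joint would pass 70% of its speed; a pose out of reach is approached as far as the arm can. A call is refused whole if a number of a shift passes 0.0625 or a number of a turn 0.188, either way. A call with a gripper value outside its range is refused whole. The fingers move at their own pace and stop on an object; FORCE is the grip in N (left out, the last holds). Time passes only in rows, so rows that do not move let the fingers close, or fill a call up. It gives the time, the measured TCP pose, the force, the opening and the grip force at its end, in the units of the state.
- arm.read_state(): the state, without advancing time (a new reading comes with each control period).
- arm.snapshot(name): name is "scene" or "side" or "wrist"; returns a dict with "image" (384x512x3 uint8, blue, green, red), "K" (3x3 intrinsics, pixels), "R" (3x3) and "t" (3): a world point X has camera coordinates R X + t. Camera axes: x right, y down, z forward; pixel columns grow to the right and rows downward; lengths in m; the calibration is good to about 2 mm. A picture is of the moment at which its call begins. There is no depth.
- arm.sign_off(): hands the job in; it is judged then, once.
The state is a dict: "t": time; "q": joint angles; "joint_vel": joint speeds; "joint_efforts": joint torques, N m; "position": TCP position; "tool_rot": TCP orientation; "contact_force": force on the tool from outside, world axes, zero at the start; "wrist_torque": the same for the moment, N m; "width": opening from 0.0 (shut) to 1.0 (fully open); "grasp_force": force on a finger pad.
Only numpy, scipy, OpenCV 4.12 (cv2) and the standard library are available. Lean on these libraries where they do the work, as an engineer would, in place of code of your own. Each camera call takes 0.05 s, during which the arm holds its last target. There are 200 camera calls.

### The job

Get the board tote ready for unloading: swing its blue carry handle over from the gate end to the closed end until it clicks into its rest, then squeeze the orange safety catch against its black post so that it slides right back. Then squeeze the yellow catch on the gate against the grey upright beside it and swing the gate out past its click until it stands fully open, square to where it was. The gate wants to swing shut, so finish while holding it wide open with the gripper, and leave the other things on the bench where they are.

Things in the scene. Friction and masses are not known exactly. Their poses are not given: they have to be found in the camera images.
- tote: black open-topped antistatic tote, 200 (x) x 300 (y) x 120 mm high, fixed to the bench, with five circuit boards on edge inside (tops 90 mm up). Origin: centre of its underside on the bench; z up, +y towards the gate end, +x towards the latch side of the gate, so the gate's hinge is on the -x side. All tote coordinates below are in this frame.
- handle (a joint): swing of the carry handle (rad) about a line along the tote's x at tote y 0, z 105 mm: 0 upright, negative leaning to the gate end (+y), positive to the closed end (-y). Stiff pivot (0.22 N m), stays where it is left. A sprung click is ridden over from 0.75 to 1.0 (up to 0.4 N m more); the rest is beyond it, against the stop at 1.2. Starts between -1.1 and -0.7, in the way over the catches.
- handle_grip: blue round grip of the carry handle, 16 mm diameter, 116 mm long along the tote's x, origin at its middle, 150 mm from the pivot line; at the rest it is 159 mm above the bench, clear of the tote's rim. Two flat steel arms at tote x +-107 mm carry it.
- safety (a joint): travel of the safety catch (m) along tote +x: 0 locked (its steel tongue stands in front of the gate's free edge), 0.014 fully back. Friction slide, 5 N, stays where it is left.
- safety_tab: orange upright tab of the safety catch, 10 mm (x) x 24 mm (y) x 34 mm high. Origin: centre of its underside; locked it is at tote (65, 144, 122) mm. Squeezing it towards safety_rest slides the catch back.
- safety_rest: fixed black upright on the latch post, 12 x 24 x 36 mm, the other side of the squeeze: origin, centre of its underside, at tote (98, 144, 120) mm. Over both outer faces: 44 mm locked, 30 mm fully squeezed.
- squeeze (a joint): travel of the yellow catch (m) along the gate towards its hinge: 0 latched (bolt behind the latch post), 0.012 fully squeezed. Springs back by itself; 5 N to start, 10 N at full travel. Within 0.004 of full travel the bolt is clear of the post.
- squeeze_tab: yellow upright tab, 10 x 24 x 36 mm, standing on the gate's top edge. Origin: centre of its underside; latched with the gate closed it is at tote (7, 142, 120) mm.
- squeeze_rest: grey upright fixed on the gate's top edge, 12 x 24 x 38 mm, the other side of the squeeze. Origin: centre of its underside, at tote (-30, 142, 118) mm with the gate closed. Over both outer faces: 48 mm latched, 36 mm fully squeezed.
- gate (a joint): swing of the gate (rad) about its upright hinge at tote x -88, y 150 mm: 0 closed, grows as the free edge swings outward (anticlockwise from above), 1.6 at the stop. A weak spring closes it (0.02 N m closed, 0.1 N m wide); a sprung click is ridden over from 0.5 to 0.75 (up to 0.16 N m more). Let go from wide open, it falls back to about 1.
- gate_leaf: grey gate panel in the tote's +y end, 166 mm wide, 8 mm thick, top edge 120 mm up, with the yellow catch and the grey upright on top. Origin on the hinge axis at bench height; its x axis runs along the gate from hinge to free edge, z up; the panel spans x 5 to 171 mm and y -12 to -4 mm.
- can: dark steel cleaner bottle with orange label and black cap, 52 mm diameter, 150 mm tall, loose; origin at the centre of its foot. It and the jar stand one beyond the closed end, one off the latch corner. Bystander.
- jar: amber flux jar with white lid, 56 mm diameter, 50 mm tall, loose; origin at the centre of its foot. Bystander.
- phone: dark phone, 147 x 71 x 8 mm, lying loose beside the tote on its +x side; origin at the centre of its underside, x along its length. Bystander.
- driver: small screwdriver, red handle 14 mm diameter, 140 mm long, lying loose on the tote's -x side; origin near its middle, x along it towards the tip. Bystander.

How it is judged:
By the outcome, as a careful person would: the job done as asked, in the order asked, and still so for the second after the job is handed in, while the arm keeps its last pose, push and grip.
It also fails if it takes over 59 s, if anything falls off the work surface, if the arm or the gripper's body presses on something with over 40 N, if the wrist force passes 120 N, or if a joint passes its speed limit or range.

## Working session

There is one attempt and no reset: what is moved stays moved. The work goes in short steps, Python scripts to look and compute and a shell command to move; the robot and the scene stay as the last step left them, time stands still between calls to the robot, and variables do not carry over. Pictures are saved under pics/ and viewed, at most 10 in all, crops included, and the job is handed in when it is done.

```bash
ls; mkdir -p pics
python3 - <<'E'
from plant import arm
import cv2, numpy as np
s=arm.read_state(); print(s)
for n in ["scene","side"]:
    d=arm.snapshot(n); cv2.imwrite(f"pics/{n}0.png",cv2.resize(d["image"],(800,600),interpolation=cv2.INTER_CUBIC)); np.savez(f"pics/{n}0.npz",**d)
    print(n,d["K"].tolist(),(-d["R"].T@d["t"]).tolist())
E
```

```text
pics
{'t': 0.0, 'q': array([ 1.33962465e+00,  3.53608768e-01,  1.63413363e+00,  1.71524600e-05,
        1.15521445e+00, -2.41341424e-03]), 'joint_vel': array([-0.00125894,  0.00176497, -0.00024164, -0.00108085,  0.00045794,
       -0.00058131]), 'joint_efforts': array([-1.15382038e-03, -5.93841183e+01, -3.34202921e+01,  6.96241879e-02,
        2.35369377e-02, -1.17892778e-04]), 'position': array([0.14161805, 0.60822956, 0.21388851]), 'tool_rot': array([-8.72733542e-05,  1.14133316e-01,  9.93465209e-01, -6.76536709e-04]), 'contact_force': array([0.2637051 , 0.02854689, 0.36299377]), 'wrist_torque': array([0.01270004, 0.012687  , 0.04362834]), 'grasp_force': 0.0, 'width': 0.9965032239319878}
scene [[415.53032422530737, 0.0, 257.5919802682345], [0.0, 415.53032422530737, 190.9240855668679], [0.0, 0.0, 1.0]] [1.2612198996152362, -0.49859773551943265, 0.8601423716639371]
side [[355.8868695058312, 0.0, 258.0506411956248], [0.0, 355.8868695058312, 187.8320159454154], [0.0, 0.0, 1.0]] [0.16670728766728515, 0.5022383458773441, 0.6435720594032319]
```

View pics/scene0.png

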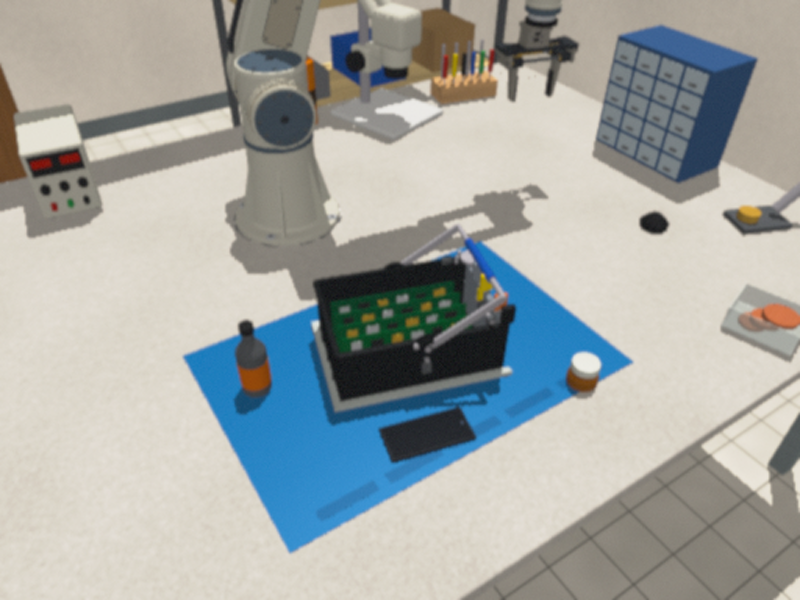

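View pics/side0.png

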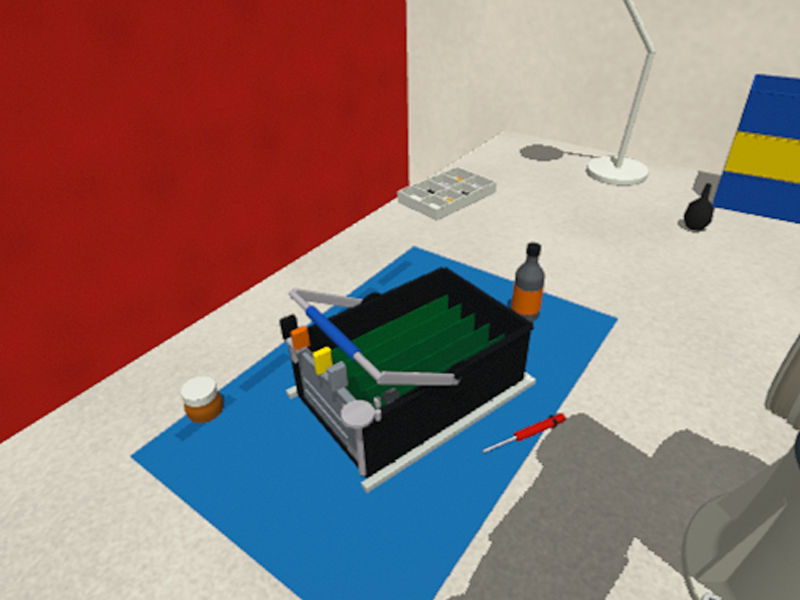

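The scene view shows the tote near (410,320), with the bottle at (253,360), jar at (583,373) and phone at (428,434). The side view shows the gate end facing left-front: black post at (290,327), orange tab (300,338), yellow tab (322,360), grey upright (338,375), and blue grip from (310,310) to (352,352). I'll enlarge both.

Run:
```python
import cv2, numpy as np
for n,x,y in [("scene",190,138),("side",165,150)]:
    im=np.load(f"pics/{n}0.npz")["image"][y:y+120,x:x+160]   # x5 
    im=cv2.resize(im,(800,600),interpolation=cv2.INTER_CUBIC)
    im=np.clip(im.astype(float)*1.5+15,0,255).astype(np.uint8)
    cv2.imwrite(f"pics/{n}0c.png",im)
```

```text
(no output)
```

View pics/scene0c.png

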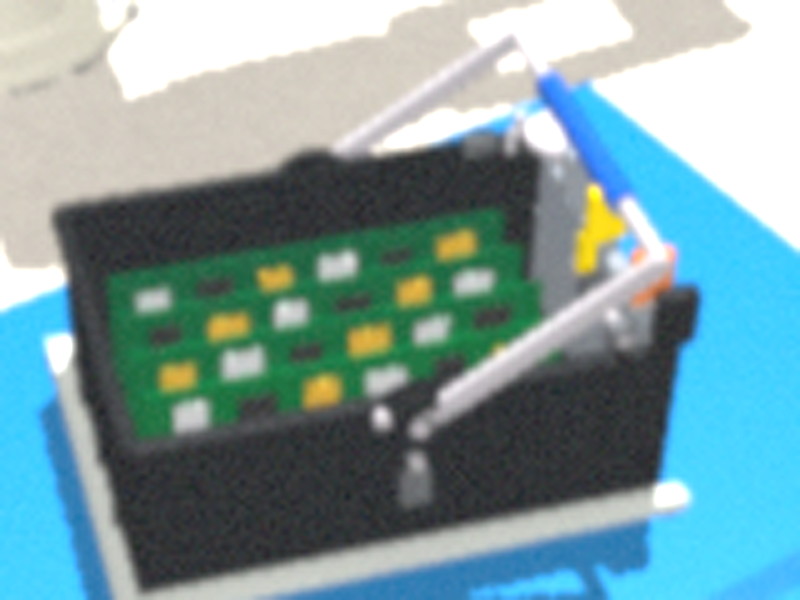

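View pics/side0c.png

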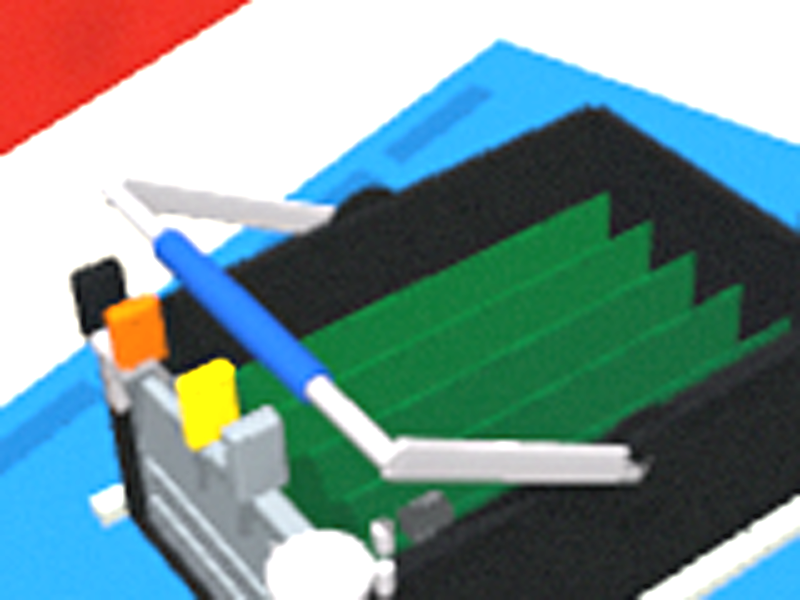

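Scene crop: grip ends (548,78) and (628,195), yellow (597,230), orange (655,272), black post (680,315), closed-end corners (60,212) and (120,452). Side crop: grip ends (165,243) and (312,388), black (100,297), orange (136,332), yellow (208,403), grey (252,452), far corner (598,105).

```bash
cat > h.py <<'E'
import numpy as np, cv2
from scipy.optimize import least_squares
from scipy.spatial.transform import Rotation as Ro
def proj(d,X): 
    X=np.atleast_2d(X); c=X@d["R"].T+d["t"]; p=c@d["K"].T; return p[:,:2]/p[:,2:]
def tri(obs): # list of (d,uv)
    A=[]
    for d,uv in obs:
        P=d["K"]@np.c_[d["R"],d["t"]]
        A+= [uv[0]*P[2]-P[0],uv[1]*P[2]-P[1]]
    v=np.linalg.svd(np.array(A))[2][-1]; return v[:3]/v[3]
def tote(p,X): # p=x,y,yaw
    return Ro.from_euler('z',p[2]).apply(np.atleast_2d(X))+[p[0],p[1],0]
E
cat > fit.py <<'E'
from h import *
S={n:dict(np.load(f"pics/{n}0.npz")) for n in ("scene","side")}
off={"scene":(190,138),"side":(165,150)}
f=lambda n,u:(np.array(u)+.5)/5-.5+off[n]
g=lambda s:lambda a:[s*.058,-.15*np.sin(a),.105+.15*np.cos(a)]
P=dict(gm=g(-1),gp=g(1),yel=lambda a:[.007,.142,.138],ora=lambda a:[.065,.144,.139],blk=lambda a:[.098,.144,.138],gry=lambda a:[-.03,.142,.137],cm=lambda a:[-.1,-.15,.12],cp=lambda a:[.1,-.15,.12])
O={"scene":dict(gm=(548,78),gp=(628,195),yel=(597,230),ora=(655,272),blk=(680,315),cm=(60,212),cp=(120,452)),
"side":dict(gm=(312,388),gp=(165,243),blk=(100,297),ora=(136,332),yel=(208,403),gry=(252,452),cp=(598,105))}
def res(p):
    return np.concatenate([proj(S[n],tote(p,P[k](p[3])))[0]-f(n,u) for n in O for k,u in O[n].items()])
best=min((least_squares(res,[.5,.2,y,-.9],loss='soft_l1') for y in np.arange(-3,3,.7)),key=lambda r:r.cost)
print(best.x.round(4),best.cost)
i=0
for n in O:
    for k in O[n]: print(n,k,res(best.x)[i:i+2].round(1)); i+=2
for k in O["scene"]:
    if k in O["side"]: print(k,tri([(S[n],f(n,O[n][k])) for n in O]).round(4),tote(best.x,P[k](best.x[3]))[0].round(4))
np.save("pose.npy",best.x)
E
python3 fit.py
```

```text
[ 0.5388 -0.0058 -0.2975 -1.0046] 9.285139895464992
scene gm [-0.1  1.2]
scene gp [-0.7  2.5]
scene yel [ 2.1 -3. ]
scene ora [-0.8  1.2]
scene blk [-1.   0.7]
scene cm [-0.4 -0.6]
scene cp [ 1.6 -0.5]
side gm [ 0.3 -0.3]
side gp [ 0.  -0.2]
side blk [0.1 0.2]
side ora [-0.2  0.3]
side yel [-0.4  0.3]
side gry [0.1 0.6]
side cp [-0.5  0.1]
gm [0.5184 0.1344 0.1876] [0.5204 0.1322 0.1855]
gp [0.6273 0.1026 0.1893] [0.6313 0.0982 0.1855]
yel [0.5903 0.1208 0.1321] [0.5871 0.1279 0.138 ]
ora [0.6421 0.1148 0.1416] [0.6431 0.1128 0.139 ]
blk [0.6747 0.105  0.1396] [0.6747 0.1031 0.138 ]
cp [ 0.5898 -0.182   0.1191] [ 0.5904 -0.1785  0.12  ]
```

The fit places the tote at (0.539, -0.006), yaw -0.30. Measured and modelled points agree to about 4 mm and the heights agree with the text. Next I'll move over the grip.

```bash
python3 -m crank '[[[-0.035,-0.025,-0.02,0,0.09],[-0.035,-0.025,-0.02,0,0.09],[-0.035,-0.025,-0.02,0,0.09],[-0.036,-0.026,-0.02,0,0.09],[-0.036,-0.026,-0.02,0,0.09]]]' 10
python3 -m crank '[[[-0.036,-0.026,0,0,0.06],[-0.036,-0.026,0,0,0.06],[-0.036,-0.026,0,0,0.06],[-0.036,-0.026,0,0,0.06],[-0.036,-0.026,0,0,0.06]]]'
python3 -m crank '[[[-0.036,-0.025,0,0,0.05],[-0.036,-0.025,0,0,0.05],[-0.036,-0.025,0,0,0.05],[-0.036,-0.025,0,0,0.05],[-0.036,-0.025,0,0.068,0.05]]]'
python3 - <<'E'
from h import *
from plant import arm
for i in range(1):
    d=arm.snapshot("wrist"); np.savez("pics/w1.npz",**d)
    d2=arm.snapshot("side"); np.savez("pics/s1.npz",**d2)
print(arm.read_state()["position"],-d["R"].T@d["t"],d["R"][2])
cv2.imwrite("pics/w1.png",cv2.resize(d["image"],(800,600),interpolation=cv2.INTER_CUBIC))
E
```

```text
t: 0.72
position: [0.286, 0.4435, 0.3149]
tool_rot: [-0.0, 0.114, 0.993, -0.0]
contact_force: [0.1, 1.2, -0.0]
width: 0.981
grasp_force: 0.0
t: 1.35
position: [0.4318, 0.2761, 0.3144]
tool_rot: [-0.0, 0.114, 0.993, -0.0]
contact_force: [0.9, 0.6, 0.1]
width: 0.648
grasp_force: 0.0
t: 1.98
position: [0.5788, 0.1136, 0.3142]
tool_rot: [-0.0, 0.148, 0.989, -0.0]
contact_force: [0.6, 0.3, 0.5]
width: 0.548
grasp_force: 0.0
[0.58001484 0.11204686 0.31385552] [0.50071002 0.1386836  0.48309392] [ 0.27183584 -0.0843044  -0.95864386]
```

View pics/w1.png

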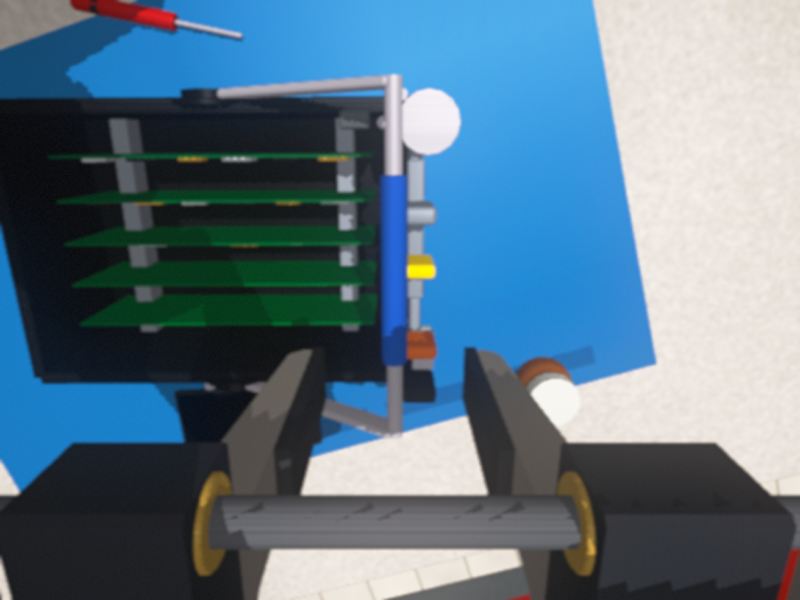

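The wrist view shows the grip vertical in the image, square to the closing line, from (394,176) to (394,364), with grey at (421,213), yellow (421,267), orange (421,345) and black (419,385). I'll add these to the fit.

```bash
python3 - <<'E'
s=open("fit.py").read()
s=s.replace('off=','S["w1"]=dict(np.load("pics/w1.npz"))\noff=').replace('f=lambda n,u:(np','f=lambda n,u:(np.array(u)+.5)/1.5625-.5 if n[0]=="w" else (np')
s=s.replace('cp=(598,105))}','cp=(598,105)),\n"w1":dict(gm=(394,176),gp=(394,364),gry=(421,213),yel=(421,267),ora=(421,345),blk=(419,385))}')
s=s.replace('for k in O["scene"]:\n    if k in O["side"]: print(k,tri([(S[n],f(n,O[n][k])) for n in O])','for k in O["side"]:\n    print(k,tri([(S[n],f(n,O[n][k])) for n in O if k in O[n] and (n!="scene" or k!="yel")])')
s+='''
from plant import arm
st=arm.read_state(); T=Ro.from_quat(np.roll(st["tool_rot"],-1)); c=st["position"]
print("tool y err yaw",np.arctan2(T.apply([0,1,0])[1],T.apply([0,1,0])[0])-best.x[2]-np.pi/2)
G=tote(best.x,np.mean([P["gm"](best.x[3]),P["gp"](best.x[3])],0))[0]
print("grip",G,"in tool",T.inv().apply(G-c))
'''
open("fit.py","w").write(s)
E
python3 fit.py
```

```text
[ 0.5372 -0.0036 -0.2977 -0.9909] 13.764411386137551
scene gm [-0.1  0.3]
scene gp [-0.7  1.5]
scene yel [ 2.4 -3.6]
scene ora [-0.5  0.6]
scene blk [-0.8  0.1]
scene cm [ 0.1 -1.1]
scene cp [ 2.1 -1.2]
side gm [ 0.7 -0.3]
side gp [ 0.2 -0.3]
side blk [-0.1  0.9]
side ora [-0.3  1.1]
side yel [-0.5  1.1]
side gry [-0.   1.6]
side cp [-0.4  0.6]
w1 gm [ 0.3 -0.5]
w1 gp [0.4 0.5]
w1 gry [-1.3  0. ]
w1 yel [-1.6  0. ]
w1 ora [-0.4  0.4]
w1 blk [0.5 1. ]
gm [0.5187 0.1338 0.1877] [0.5186 0.1333 0.1872]
gp [0.6279 0.1014 0.1896] [0.6295 0.0993 0.1872]
blk [0.6735 0.1054 0.139 ] [0.6731 0.1053 0.138 ]
ora [0.6414 0.1153 0.1412] [0.6416 0.115  0.139 ]
yel [0.5838 0.1311 0.143 ] [0.5856 0.1301 0.138 ]
gry [0.5493 0.1418 0.1426] [0.5502 0.1409 0.137 ]
cp [ 0.5898 -0.182   0.1191] [ 0.5888 -0.1764  0.12  ]
tool y err yaw -0.003469998135096297
grip [0.57401782 0.11631283 0.18719656] in tool [0.00702581 0.00243428 0.12665452]
```

```bash
python3 -m crank '[[[0.005,0.002,0.048,0,0.05],[0,0,0.048,0,0.05],[0,0,0.046,0,0.05],[0,0,0,0,0.01],[0,0,0,0,0.01]]]' 8
python3 -m crank '[[[0,0,0,0,0.01],[0,0,0,0,0.01],[0,0,0,0,0.01],[0,0,0,0,0.01],[0,0,0,0,0.01]]]' 8
python3 - <<'E'
import numpy as np
a=-0.99; th=np.r_[np.linspace(a,1.2,11)]
y=.15*np.sin(th); z=.15*np.cos(th)   # tool y = tote y = -0.15 sin
print(np.c_[-np.diff(y),-np.diff(z)].round(4))
E
```

```text
t: 2.7
position: [0.5746, 0.1188, 0.1742]
tool_rot: [0.001, 0.148, 0.989, 0.0]
contact_force: [0.0, 1.2, 1.1]
width: 0.348
grasp_force: 0.0
t: 3.32
position: [0.5742, 0.1162, 0.1734]
tool_rot: [0.001, 0.148, 0.989, -0.002]
contact_force: [1.9, -10.1, -5.1]
width: 0.17
grasp_force: 8.0
[[-0.0209 -0.0253]
 [-0.0259 -0.0201]
 [-0.0296 -0.014 ]
 [-0.032  -0.0073]
 [-0.0328 -0.0001]
 [-0.032   0.007 ]
 [-0.0298  0.0138]
 [-0.026   0.0199]
 [-0.0211  0.0251]
 [-0.0151  0.0291]]
```

```bash
python3 -m crank '[[[0,-0.021,-0.025,0,0.01],[0,-0.026,-0.020,0,0.01],[0,-0.030,-0.014,0,0.01],[0,-0.032,-0.007,0,0.01],[0,-0.033,0,0,0.01]]]' 15
python3 -m crank '[[[0,0,0,0,0.01],[0,-0.032,0.007,0,0.01],[0,-0.030,0.014,0,0.01],[0,-0.026,0.020,0,0.01],[0,0,0,0,0.01]]]'
```

```text
t: 3.95
position: [0.5343, -0.0175, 0.2429]
tool_rot: [0.003, 0.148, 0.989, 0.001]
contact_force: [2.8, 1.8, 2.1]
width: 0.167
grasp_force: 15.0
t: 4.58
position: [0.5075, -0.1044, 0.199]
tool_rot: [0.002, 0.148, 0.989, -0.001]
contact_force: [-0.2, -6.3, 3.8]
width: 0.165
grasp_force: 15.0
```

```bash
python3 -m crank '[[[0,-0.021,0.025,0,0.01],[0,-0.017,0.028,0,0.01],[0,-0.004,0.006,0,0.01],[0,0,0,0,0.01],[0,0,0,0,0.01]]]' 15
python3 - <<'E'
from h import *
from plant import arm
p=np.load("pose.npy");s=arm.read_state()
print(Ro.from_euler('z',-p[2]).apply(s["position"]-[p[0],p[1],0]),s["contact_force"])
E
```

```text
t: 5.2
position: [0.497, -0.1402, 0.1406]
tool_rot: [0.003, 0.149, 0.989, 0.002]
contact_force: [4.8, 11.0, 1.1]
width: 0.167
grasp_force: 15.0
[ 0.0016073  -0.14238664  0.14057542] [ 4.79111369 11.02179061  1.13336261]
```

```bash
python3 -m crank '[[[0,0,0,0,0.05],[0,0,0,0,0.05],[0,0,-0.03,0,0.05],[0,0,-0.05,0,0.05],[0,0,-0.05,0,0.05]]]' 20
python3 -m crank '[[[-0.0145,0.0475,0,0,0.07],[-0.0145,0.0475,0,0,0.07],[-0.0145,0.0475,0,0,0.07],[-0.0145,0.0475,0,0,0.07],[-0.0145,0.0475,0,0,0.07]]]'
python3 -m crank '[[[-0.0145,0.0475,0,0,0.07],[0,0,0,0.174,0.07],[0,0,0,0.174,0.07],[0,0,0,0.174,0.07],[0,0,0,0.174,0.07]]]'
python3 -m crank '[[[0,0,0,0.174,0.07],[0,0,0,0.174,0.07],[0,0,0,0.174,0.07],[0,0,0,0.174,0.07],[0,0,0,0.174,0.07]]]'
python3 - <<'E'
from h import *
from plant import arm
d=arm.snapshot("wrist"); np.savez("pics/w2.npz",**d)
d2=arm.snapshot("side"); np.savez("pics/s2.npz",**d2)
p=np.load("pose.npy");s=arm.read_state()
T=Ro.from_quat(np.roll(s["tool_rot"],-1)).apply([0,1,0])
print(s["t"],Ro.from_euler('z',-p[2]).apply(s["position"]-[p[0],p[1],0]),np.arctan2(T[1],T[0])-p[2])
a=cv2.resize(d["image"],(800,600),interpolation=cv2.INTER_CUBIC)
b=cv2.resize(d2["image"][150:300,150:350],(400,300),interpolation=cv2.INTER_CUBIC)
a[:300,:400]=b if 0 else a[:300,:400]
cv2.imwrite("pics/w2.png",np.vstack([a[:, :],])); cv2.imwrite("pics/s2.png",cv2.resize(b,(800,600)))
E
```

```text
t: 5.82
position: [0.494, -0.142, 0.2703]
tool_rot: [-0.0, 0.148, 0.989, -0.0]
contact_force: [1.6, -1.3, -0.1]
width: 0.543
grasp_force: 0.0
t: 6.45
position: [0.6339, 0.0652, 0.269]
tool_rot: [0.0, 0.148, 0.989, -0.0]
contact_force: [1.6, -0.3, 0.2]
width: 0.764
grasp_force: 0.0
t: 7.08
position: [0.6609, 0.105, 0.2688]
tool_rot: [0.0, 0.479, 0.878, -0.0]
contact_force: [0.3, 0.9, -0.5]
width: 0.763
grasp_force: 0.0
t: 7.7
position: [0.6609, 0.105, 0.2689]
tool_rot: [0.0, 0.804, 0.594, -0.0]
contact_force: [0.0, -0.8, -0.5]
width: 0.762
grasp_force: 0.0
7.8 [0.08640514 0.1401199  0.26886363] 0.0034146581510773877
```

View pics/w2.png

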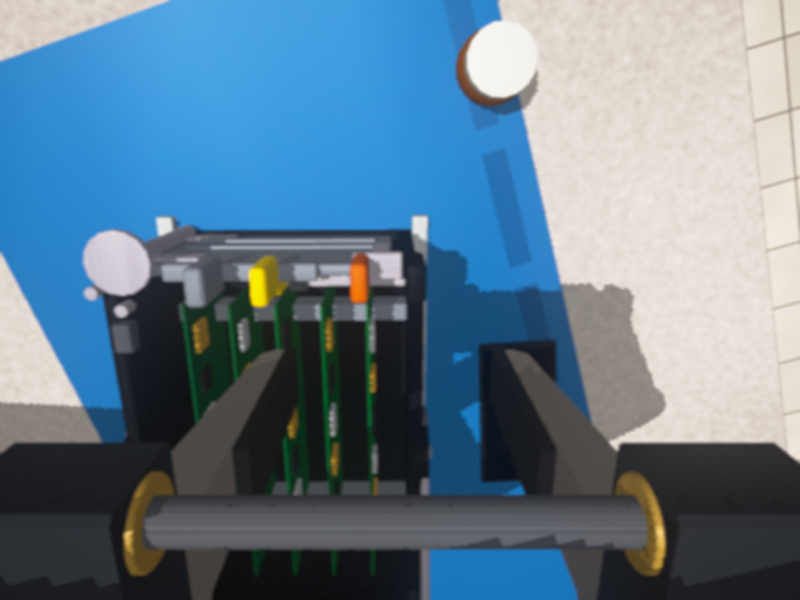

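View pics/s2.png

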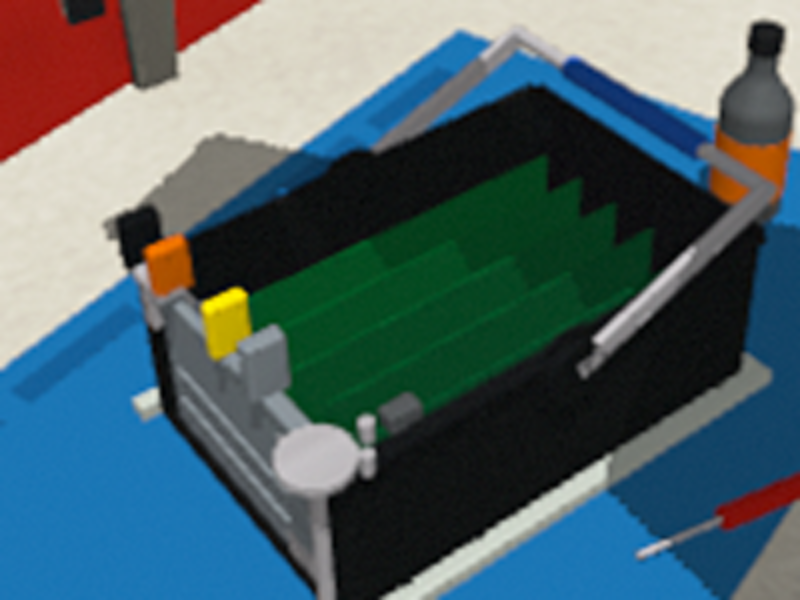

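Handle now leans to the closed end, against its rest. In the wrist view: orange centre (360,278), black (416,278), yellow (264,280), grey (202,280). I'll compare these with the fit.

```bash
python3 - <<'E'
s=open("fit.py").read().split("\nfrom plant")[0]
s=s.replace('S["w1"]=','S["w2"]=dict(np.load("pics/w2.npz"));S["w1"]=')
s=s.replace('(419,385))}','(419,385)),\n"w2":dict(gry=(202,280),yel=(264,280),ora=(360,278),blk=(416,278))}').replace('cm=(60,212),cp=(120,452)','cm=(60,212)').replace("yel=(597,230),","")
s+='''
from plant import arm
c=arm.read_state()["position"]; print("TCP in tote",Ro.from_euler('z',-best.x[2]).apply(c-[best.x[0],best.x[1],0]))
for k in ("ora","blk","yel","gry"):
    X=tri([(S[n],f(n,O[n][k])) for n in O if k in O[n]]); print(k,Ro.from_euler('z',-best.x[2]).apply(X-[best.x[0],best.x[1],0]).round(4))
'''
open("fit.py","w").write(s)
E
python3 fit.py
```

```text
[ 0.5368 -0.004  -0.2988 -0.9943] 10.91785204764439
scene gm [-0.2  0.4]
scene gp [-0.8  1.6]
scene ora [-0.7  0.6]
scene blk [-1.   0.1]
scene cm [-0.1 -1.2]
side gm [ 0.8 -0.1]
side gp [ 0.4 -0.1]
side blk [0.2 0.8]
side ora [-0.1  1. ]
side yel [-0.3  1.1]
side gry [0.2 1.5]
side cp [-0.1  0.6]
w1 gm [ 0.1 -0.7]
w1 gp [0.2 0.1]
w1 gry [-1.7 -0.1]
w1 yel [-2.1 -0.1]
w1 ora [-0.9  0.3]
w1 blk [-0.   0.9]
w2 gry [ 1.2 -0.8]
w2 yel [ 0.4 -0.6]
w2 ora [ 0.3 -1.1]
w2 blk [-0.4 -1.4]
gm [0.5187 0.1338 0.1877] [0.5184 0.1333 0.1868]
gp [0.6279 0.1014 0.1896] [0.6292 0.0991 0.1868]
blk [0.6734 0.105  0.1392] [0.6728 0.1048 0.138 ]
ora [0.6413 0.115  0.1414] [0.6413 0.1145 0.139 ]
yel [0.5851 0.1302 0.1411] [0.5853 0.1296 0.138 ]
gry [0.55   0.1412 0.1414] [0.5499 0.1405 0.137 ]
cp [ 0.5662 -0.1419  0.149 ] [ 0.5882 -0.1768  0.12  ]
TCP in tote [0.08656666 0.14068756 0.26886363]
ora [0.0649 0.1445 0.1414]
blk [0.0985 0.1444 0.1392]
yel [0.0067 0.1425 0.1411]
gry [-0.0301  0.1426  0.1414]
```

```bash
python3 -m crank '[[[0.0035,0.0025,0.046,0,0.07],[0,0,0.046,0,0.07],[0,0,0.046,0,0.07],[0,0,0,0,0.07],[0,0,0,0,0.05]]]' 15
python3 -m crank '[[[0,0,0,0,0.02],[0,0,0,0,0.02],[0,0,0,0,0.02],[0,0,0,0,0.02],[0,0,0,0,0.02]]]' 15
python3 -m crank '[[[0,0,0,0,0.02],[0,0,0,0,0.02],[0,0,0,0,0.02],[0,0,0,0,0.02],[0,0,0,0,0.02]]]' 20
```

```text
t: 8.43
position: [0.6654, 0.108, 0.1324]
tool_rot: [0.0, 0.802, 0.597, 0.001]
contact_force: [-0.2, 0.5, 0.0]
width: 0.677
grasp_force: 0.0
t: 9.05
position: [0.6657, 0.1079, 0.1323]
tool_rot: [0.001, 0.802, 0.597, 0.001]
contact_force: [1.1, 0.1, 5.2]
width: 0.323
grasp_force: 15.0
t: 9.68
position: [0.6658, 0.1079, 0.1324]
tool_rot: [0.001, 0.802, 0.597, 0.001]
contact_force: [-0.8, -0.3, 6.3]
width: 0.322
grasp_force: 20.0
```

The orange catch is fully back: 29.6 mm over both faces. Now the gate catch.

```bash
python3 -m crank '[[[0,0,0,0,0.06],[0,0,0,0,0.062],[0,0,0,0,0.062],[0,0,-0.04,0,0.062],[0,0,-0.03,0,0.062]]]' 15
python3 -m crank '[[[0,-0.035,0,0,0.062],[-0.001,-0.035,0,0,0.062],[-0.001,-0.035,0,0,0.062],[0,0,0,0,0.062],[0,0,0,0,0.062]]]'
python3 - <<'E'
from h import *
from plant import arm
d=arm.snapshot("wrist"); np.savez("pics/w3.npz",**d)
p=np.load("pose.npy");s=arm.read_state()
T=Ro.from_quat(np.roll(s["tool_rot"],-1)).apply([0,1,0])
print(s["t"],Ro.from_euler('z',-p[2]).apply(s["position"]-[p[0],p[1],0]),np.arctan2(T[1],T[0])-p[2],s["q"],s["width"])
cv2.imwrite("pics/w3.png",cv2.resize(d["image"],(800,600),interpolation=cv2.INTER_CUBIC))
E
```

```text
t: 10.3
position: [0.6644, 0.1079, 0.2015]
tool_rot: [0.0, 0.802, 0.597, -0.0]
contact_force: [-0.5, -0.6, 0.7]
width: 0.674
grasp_force: 0.0
t: 10.92
position: [0.564, 0.1362, 0.2009]
tool_rot: [0.0, 0.802, 0.597, 0.0]
contact_force: [0.6, -0.4, 0.1]
width: 0.676
grasp_force: 0.0
10.975 [-0.01507965  0.14199179  0.20076103] 0.006771427924887774 [ 2.34277938e-01  2.97421504e-01  1.74574366e+00 -1.46413905e-04
  1.09755778e+00  5.26382728e-01] 0.6721016867784636
```

View pics/w3.png

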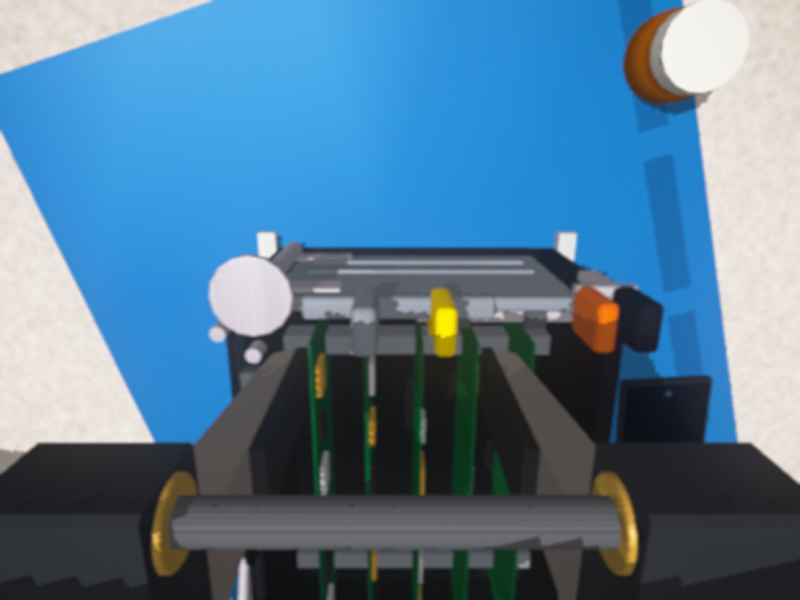

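Grey (363,330) and yellow (443,325) sit centred between the fingers, and the orange tab stays back beside the black post. I'll lower and squeeze.

```bash
python3 -m crank '[[[0,0,0.035,0,0.062],[0,0,0.035,0,0.062],[0,0,0,0,0.06],[0,0,0,0,0.045],[0,-0.001,0,0,0.03]]]' 25
python3 -m crank '[[[0,-0.001,0,0,0.03],[0,-0.001,0,0,0.03],[0,0,0,0,0.03],[0,0,0,0,0.03],[0,0,0,0,0.03]]]' 25
python3 - <<'E'
from h import *
from plant import arm
p=np.load("pose.npy");s=arm.read_state()
T=Ro.from_quat(np.roll(s["tool_rot"],-1)).apply([0,1,0])
c=Ro.from_euler('z',-p[2]).apply(s["position"]-[p[0],p[1],0])
print(c,np.arctan2(T[1],T[0])-p[2])
# per-row tool shifts for gate swing: row = shift in current tool axes, then turn -dphi
r=np.array([c[0]+.088,c[1]-.150]); d=.16
R=lambda a:np.array([[np.cos(a),-np.sin(a)],[np.sin(a),np.cos(a)]])
v=R(d)@r-r; print("tool y(tote x), tool x(tote y):",v, "mid-turn axes", R(-d/2)@v)
E
```

```text
t: 11.6
position: [0.5647, 0.1363, 0.1323]
tool_rot: [0.001, 0.802, 0.597, 0.002]
contact_force: [6.2, -3.4, -5.6]
width: 0.458
grasp_force: 3.7
t: 12.22
position: [0.5623, 0.1371, 0.1322]
tool_rot: [0.001, 0.802, 0.597, 0.002]
contact_force: [4.6, -2.7, 7.5]
width: 0.382
grasp_force: 25.0
[-0.01718735  0.14237035  0.13220297] 0.007043642637129199
tool y(tote x), tool x(tote y): [0.00031107 0.0113792 ] mid-turn axes [0.00121944 0.01131794]
```

```bash
python3 -m crank '[[[0.0114,0.0003,0,-0.16,0.03],[0.0114,0.0003,0,-0.16,0.03],[0.0114,0.0003,0,-0.16,0.03],[0,0,0,0,0.03],[0,0,0,0,0.03]]]' 30
cat > chk.py <<'E'
from h import *
from plant import arm
p=np.load("pose.npy");s=arm.read_state()
T=Ro.from_quat(np.roll(s["tool_rot"],-1)).apply([0,1,0])
c=Ro.from_euler('z',-p[2]).apply(s["position"]-[p[0],p[1],0]); r=c[:2]-[-.088,.15]
print("yaw",np.arctan2(T[1],T[0])-p[2],"arm angle",np.arctan2(r[1],r[0])+np.arctan2(.0076,.0708),"rad",np.hypot(*r),"F",s["contact_force"],s["wrist_torque"],s["width"]*91.9,s["grasp_force"])
E
python3 chk.py
```

```text
t: 12.85
position: [0.5667, 0.1704, 0.1322]
tool_rot: [0.001, 0.637, 0.771, 0.001]
contact_force: [2.2, -3.4, 9.2]
width: 0.383
grasp_force: 30.0
yaw 0.48786823600738294 arm angle 0.4798129356819989 rad 0.07004807093634946 F [ 2.151927   -3.41069285  9.22034015] [-0.6170597  -0.35884584  0.25068086] 35.216840346025535 29.999503791332245
```

Opening well, with the catch still squeezed.

```bash
python3 -m crank '[[[0.0114,0.0003,0,-0.16,0.03],[0.0114,0.0003,0,-0.16,0.03],[0.0114,0.0003,0,-0.16,0.03],[0,0,0,0,0.03],[0,0,0,0,0.03]]]' 30
python3 chk.py
python3 -m crank '[[[0.0114,0.0003,0,-0.16,0.03],[0.0114,0.0003,0,-0.16,0.03],[0.0114,0.0003,0,-0.16,0.03],[0,0,0,0,0.03],[0,0,0,0,0.03]]]' 30
python3 chk.py
```

```text
t: 13.48
position: [0.5552, 0.2019, 0.1321]
tool_rot: [0.001, 0.436, 0.9, -0.0]
contact_force: [-1.4, -7.4, 12.5]
width: 0.383
grasp_force: 30.0
yaw 0.9681449472343784 arm angle 0.9668665328826725 rad 0.06893634736317195 F [-1.41444951 -7.39187579 12.54863407] [-1.02921499  0.13139162  0.38244974] 35.24120778457614 30.020325779914856
t: 14.1
position: [0.5306, 0.2244, 0.132]
tool_rot: [0.0, 0.209, 0.978, -0.002]
contact_force: [-2.2, -13.6, 14.8]
width: 0.387
grasp_force: 30.0
yaw 1.4481993058622475 arm angle 1.4582434156257305 rad 0.06808192967681063 F [ -2.16193951 -13.61676187  14.78065816] [-1.90663226  0.017502    0.33177499] 35.52062907618557 30.032845437526703
```

```bash
python3 -m crank '[[[0.0095,-0.001,-0.0007,-0.135,0.03],[0,-0.001,0,0,0.03],[0,0,0,0,0.03],[0,0,0,0,0.03],[0,0,0,0,0.03]]]' 30
python3 chk.py
python3 - <<'E'
from h import *
from plant import arm
for n in ("side","scene"):
    d=arm.snapshot(n); np.savez(f"pics/{n}9.npz",**d)
    im=d["image"][130:330,120:400] if n=="side" else d["image"][120:280,100:400]
    cv2.imwrite(f"pics/{n}9.png",cv2.resize(im,(800,570),interpolation=cv2.INTER_CUBIC))
E
```

```text
t: 14.72
position: [0.5221, 0.2281, 0.1321]
tool_rot: [0.001, 0.143, 0.99, 0.0]
contact_force: [3.2, -3.7, 5.1]
width: 0.385
grasp_force: 30.0
yaw 1.5817812277720629 arm angle 1.5946836215269453 rad 0.06770226769485717 F [ 3.15940076 -3.68554241  5.06931791] [-0.28144186 -0.61058025  0.2425557 ] 35.40670829184957 30.011454820632935
```

View pics/side9.png

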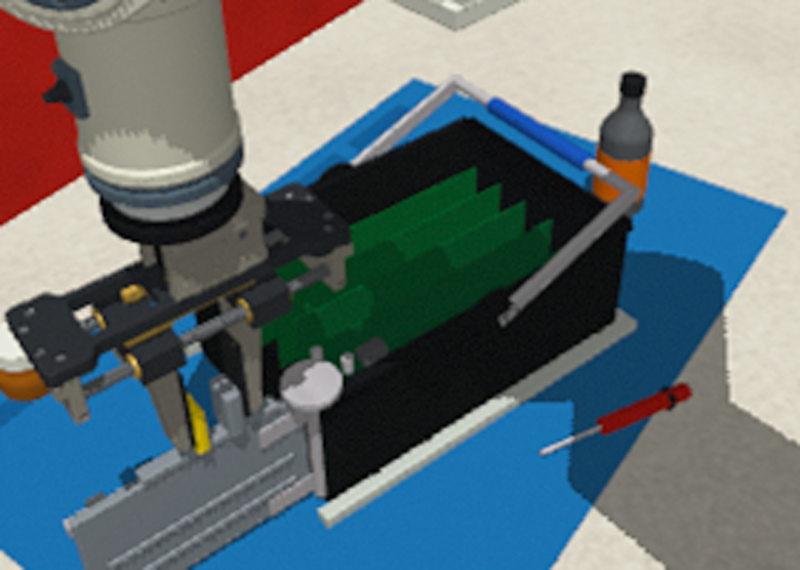

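The side view shows the gate, (70,520)–(310,480), wide open in line with the tote's side. The gripper is holding its catch, the handle is at its rest, and the bottle and driver haven't moved.

```bash
python3 -c "
from plant import arm
print(arm.sign_off())"
```

```text
the job is handed in; nothing more can be done
None
```

I handed the job in at about 15 s: the carry handle is at its closed-end rest, the safety catch is fully back, and the gripper is holding the gate open at about 1.58 rad; I touched nothing else on the bench, and no verdict came back.

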